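Close up the row of books in the desk rack

ROBOT

A 6-joint arm with a two-finger parallel gripper is mounted at the origin on the work surface. World frame = base frame: x ahead of the robot, y to its left, z up, the work surface at z = 0. Lengths are in m, angles in rad, forces in N, time in s.
With the tool pointing down it reaches from about 0.425 to 0.95 m from the base axis. Payload 3.5 kg.
Tool frame: the origin (TCP) lies at the very end of the fingers, on their centre line; the grasp point (between the pads) lies 19 mm behind it (ctrl.pinch_z is the distance from the TCP to the grasp point, in m); z points along the fingers, y is the line along which they close (so a half turn about z gives the same grasp; the last joint's range is limited). The gripper opens to 85 mm and grips with 20 to 120 N. Pads are 22 mm wide; open, the fingers measure 114 mm over their backs; the gripper's body (76 mm by 85 mm) begins 54 mm behind the grasp point. The pads swing forward as they close: fully open they stand 13 mm farther back than shut.
Start: joints at [-1.389, 0.286, 1.577, -0, 1.279, -0.15], TCP at [0.22, -0.638, 0.231] pointing down, gripper open.
Joint ranges: [-2.77, 2.77], [-0.9, 2.22], [0.21, 2.48], [-1.53, 4.67], [0.24, 2.81], [-2.84, 2.84]. Speed limits (rad/s): [2.79, 2.79, 3.14, 3.14, 3.14, 3.14].

INTERFACE

Orientations are given as a unit quaternion [x, y, z, w].
In Python, from plant import ctrl gives the robot as it stands. The module is installed in compiled form; this text tells all that it offers.
- The arm moves only by the shell command python3 -m crank 'ROWS' [OPENING] [FORCE]. ROWS is JSON, a list of rows, each a list of 6 numbers: the shift along the tool's x, y, z in cm, then the turn, a rotation vector about the tool's x, y, z in rad. In form: [[tx, ty, tz, rx, ry, rz], ...]. A call has 1 to 10 rows; each row is the pose to reach, as a shift and turn from the pose commanded when the call began, along the tool's axes at that moment; what a row does not reach only later rows make up. A row lasts 1/10 s, in which the tool goes at most 50 mm and 8.59 degrees, less where a joint would pass 70% of its speed; a pose out of reach is approached as far as the arm can. A call with a gripper value outside its range is refused whole. OPENING is the opening, from 0 (shut) to 1 (fully open), set as the call begins (- or left out, the last holds). The fingers move at their own pace and stop on an object; FORCE is the grip in N (left out, the last holds). Time passes only in rows, so rows that repeat a pose let the fingers close. It gives the time, the measured TCP pose, the force, the opening and the grip force at its end, in the units of the state.
- ctrl.get_state(): the state, without advancing time (a new reading comes with each control period).
- ctrl.read_camera(name): name is "scene" or "top" or "wrist"; returns (picture, depth): 400x640x3 uint8, blue, green, red; 400x640 float32, m along the optical axis (not along the pixel's ray), 0 where there is no reading.
- ctrl.camera_info(name): a dict with "K" (3x3 intrinsics, pixels), "origin" and "orientation" of the camera in the world. Camera axes: x right, y down, z forward; pixel columns grow to the right and rows downward; lengths in m; the calibration is good to about 2 mm. A picture is of the moment at which its call begins: read the wrist's pose just before it. camera_info takes no time and is no camera call; for the wrist camera it gives the pose at the moment of the call.
- ctrl.sign_off(): hands the job in; it is judged then, once.
The state is a dict: "time": time; "qpos": joint angles; "dq": joint speeds; "joint_efforts": joint torques, N m; "eef_pos": TCP position; "tcp_rot": TCP orientation; "contact_force": force on the tool from outside, world axes, zero at the start; "wrist_torque": the same for the moment, N m; "opening": opening from 0.0 (shut) to 1.0 (fully open); "finger_force": force on a finger pad.
Only numpy, scipy, OpenCV 4.12 (cv2) and the standard library are available. Lean on these libraries where they do the work, as an engineer would, in place of code of your own. Each camera call takes 0.05 s, during which the arm holds its last target. There are 200 camera calls.

TASK

Tidy the row of books in the desk rack: push the two books that stick out back until they are fully home against the back rail, in line with the other three, and slide the rack's movable end panel along until it rests against the row, so that the five books stand upright and closed up between the two ends. Only push: do not lift or knock over any book, and leave the other things on the desk where they are.

Things in the scene. Friction and masses are not known exactly. Their poses are not given: they have to be found in the camera images.
- rack: Wooden desk book rack, fixed. Origin: centre of its underside; x = depth, from the books' spines to the back rail, y = along the row. Base board 150 (x) x 300 (y) x 15 mm high, books stand on it. Back rail along the rear: front face at x = +63 mm, top at z = 85 mm. Fixed end panel at the +y end, inner face at y = +125 mm, 14 mm thick, 124 mm deep, 160 mm high; the sliding one is at the -y end.
- slide_end (a joint): Sliding end panel of the rack, same shape as the fixed one, with a foot 32 mm long, reaching 27 mm high, on its outer side; captive on runners. Value in m: 0 = fully open, grows as it moves to rack +y, to the books (max 0.085). Inner face at rack y = -0.100 + value. Stays where left; 2 N moves it, 5 to 12 N more shifts the whole row. All five books touching between the ends: value 0.075.
- slide_back (a point): On the outer (rack -y) face of the sliding end panel: the face to push. At mid-depth, 120 mm above the desk. The panel is 14 mm thick and 160 mm high.
- slide_face (a point): On the inner (rack +y) face of the sliding end panel, which comes to rest against the end book. At mid-depth, 100 mm above the desk.
- volume_a: One of five equal bound books, 120 deep (x) x 30 thick (y) x 165 mm high, 0.3 to 0.55 kg, loose, side by side in the rack in any order, 0.5 mm apart. Origin: centre of its underside; spine at x = -60 mm, facing rack -x. Home against the rail, its origin is at rack x = +3 mm. Two stick out 25 to 50 mm to rack -x. Slides (friction about 0.35); may tip back if pushed near its top.
- volume_b: One of five equal bound books, 120 deep (x) x 30 thick (y) x 165 mm high, 0.3 to 0.55 kg, loose, side by side in the rack in any order, 0.5 mm apart. Origin: centre of its underside; spine at x = -60 mm, facing rack -x. Home against the rail, its origin is at rack x = +3 mm. Two stick out 25 to 50 mm to rack -x. Slides (friction about 0.35); may tip back if pushed near its top.
- volume_c: One of five equal bound books, 120 deep (x) x 30 thick (y) x 165 mm high, 0.3 to 0.55 kg, loose, side by side in the rack in any order, 0.5 mm apart. Origin: centre of its underside; spine at x = -60 mm, facing rack -x. Home against the rail, its origin is at rack x = +3 mm. Two stick out 25 to 50 mm to rack -x. Slides (friction about 0.35); may tip back if pushed near its top.
- volume_d: One of five equal bound books, 120 deep (x) x 30 thick (y) x 165 mm high, 0.3 to 0.55 kg, loose, side by side in the rack in any order, 0.5 mm apart. Origin: centre of its underside; spine at x = -60 mm, facing rack -x. Home against the rail, its origin is at rack x = +3 mm. Two stick out 25 to 50 mm to rack -x. Slides (friction about 0.35); may tip back if pushed near its top.
- volume_e: One of five equal bound books, 120 deep (x) x 30 thick (y) x 165 mm high, 0.3 to 0.55 kg, loose, side by side in the rack in any order, 0.5 mm apart. Origin: centre of its underside; spine at x = -60 mm, facing rack -x. Home against the rail, its origin is at rack x = +3 mm. Two stick out 25 to 50 mm to rack -x. Slides (friction about 0.35); may tip back if pushed near its top.
- pencil_pot: Steel pencil pot with pencils, 76 mm across, 100 mm high (pencils to 160 mm), beyond the fixed end of the rack. Bystander, loose; origin at the centre of its underside.
- mug: White mug, 80 mm across, 95 mm high, about 250 mm from the rack's middle on the sliding end's side. Bystander, loose; origin at the centre of its underside.
- calculator: Desk calculator, 80 x 120 x 13 mm, lying in front of the rack. Bystander, loose; origin at the centre of its underside.
- stapler: Stapler, 145 mm long, 55 mm high, to the left. Bystander, loose; origin at the centre of its underside.
- tape_dispenser: Desk tape dispenser, 150 x 52 x 85 mm, to the left. Bystander, loose; origin at the centre of its underside.
- mouse: Computer mouse, 108 x 60 x 33 mm, to the right. Bystander, loose; origin at the centre of its underside.
- notebook: Closed notebook, 210 x 148 x 18 mm, lying to the right. Bystander, loose; origin at the centre of its underside.
There are look-alikes about, which are no part of the job. What is shaped like the volume_a but red, turquoise or yellow is not meant.

How it is judged:
By the outcome, as a careful person would: the job done as asked, in the order asked, and still so for the second after the job is handed in, with the robot touching nothing.
It also fails if it takes over 48 s, if anything falls off the work surface, if the arm or the gripper's body presses on something with over 40 N, if the wrist force passes 120 N, or if a joint passes its speed limit or range.

## Working session

There is one attempt and no reset: what is moved stays moved. The work goes in short steps, Python scripts to look and compute and a shell command to move; the robot and the scene stay as the last step left them, time stands still between calls to the robot, and variables do not carry over. Pictures are saved under pics/ and viewed, at most 10 in all, crops included, and the job is handed in when it is done.

```bash
mkdir -p pics; cat > h.py <<'E'
import numpy as np,cv2
from plant import ctrl
from scipy.spatial.transform import Rotation as R
def shot(n,f):
    i=ctrl.camera_info(n);p,d=ctrl.read_camera(n);cv2.imwrite(f'pics/{f}.png',p)
    np.savez(f'pics/{f}.npz',p=p,d=d,K=i['K'],o=i['origin'],q=i['orientation']);return p,d
def pts(f):
    z=np.load(f'pics/{f}.npz');d=z['d'];v,u=np.mgrid[:400,:640];K=z['K']
    c=np.stack([(u-K[0,2])/K[0,0]*d,(v-K[1,2])/K[1,1]*d,d],-1)
    q=z['q'];M=R.from_quat(q).as_matrix() if np.size(q)==4 else q
    W=c@M.T+z['o'];W[d==0]=np.nan;return W
E
python3 - <<'E'
from h import *
shot('scene','s0');shot('top','t0')
for n in('scene','top'):print(ctrl.camera_info(n))
print(ctrl.get_state())
E
```

```text
{'K': array([[468.65042688,   0.        , 317.2323365 ],
       [  0.        , 468.65042688, 204.49369381],
       [  0.        ,   0.        ,   1.        ]]), 'origin': array([0.26424705, 0.38804596, 1.56636904]), 'orientation': array([-0.27683985,  0.94770986, -0.15233225,  0.04472818])}
{'K': array([[408.20505007,   0.        , 318.04481999],
       [  0.        , 408.20505007, 199.72735727],
       [  0.        ,   0.        ,   1.        ]]), 'origin': array([ 0.44993627, -0.04992478,  1.23740686]), 'orientation': array([ 0.71549204, -0.69792669,  0.01133858, -0.02899868])}
{'time': 0.1, 'qpos': array([-1.38900963e+00,  2.87088761e-01,  1.57805702e+00,  1.72727559e-05,
        1.27862471e+00, -1.50006287e-01]), 'dq': array([-5.07917324e-04, -1.72174399e-03, -2.96382872e-03,  1.43054576e-03,
       -8.92567715e-06, -5.41609900e-04]), 'joint_efforts': array([ 7.14792550e-04, -4.07296443e+01, -2.93695968e+01, -1.02808899e-04,
        3.44017666e-03,  7.92074758e-06]), 'eef_pos': array([ 0.21979003, -0.63756901,  0.23006342]), 'tcp_rot': array([ 9.86270536e-01,  1.65134018e-01, -9.03580864e-06, -1.08891348e-03]), 'contact_force': array([-0.89787339, -0.22378541, -0.21146294]), 'wrist_torque': array([-0.03562343,  0.00415632, -0.0318191 ]), 'finger_force': 0.0, 'opening': 0.9995178425791997}
```

View pics/s0.png

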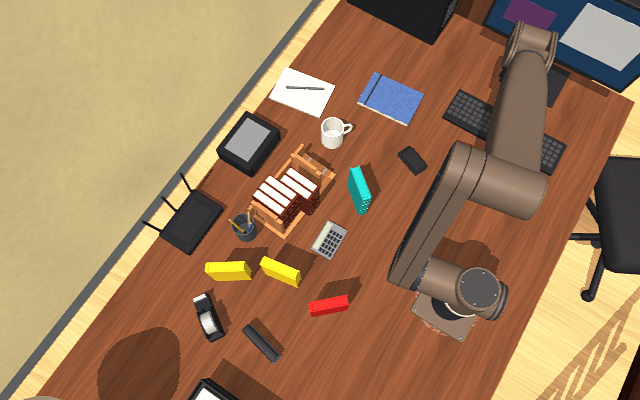

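View pics/t0.png

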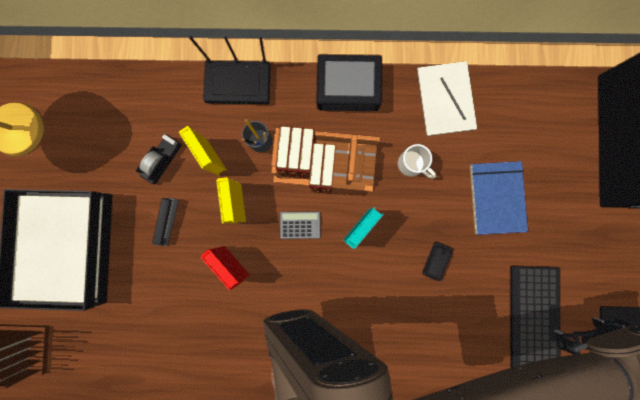

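The scene and top views show the rack around top pixel (326,160), with rack +x pointing up and +y pointing left. The two books that stick out are at about (317,168) and (328,168). The sliding panel is near (352,155), the mug at (415,160), and the turquoise decoy at (363,228). I'll enlarge the rack and measure it.

```bash
python3 - <<'E'
from h import *
p=np.load('pics/t0.npz')['p']
cv2.imwrite('pics/t0c.png',cv2.resize(p[115:255,230:450],None,fx=3.6,fy=3.6,interpolation=cv2.INTER_CUBIC))
W=pts('t0')
x,y,z=W[...,0],W[...,1],W[...,2]
roi=np.zeros(x.shape,bool);roi[115:205,262:390]=1
# book tops
g=p.astype(int).min(-1)>150
m=roi&(z>.165)&(z<.195)&g
n,l,st,c=cv2.connectedComponentsWithStats(m.astype(np.uint8))
for i in range(1,n):
  if st[i,4]>40:
    P=W[l==i][:,:2]; 
    r=cv2.minAreaRect((P*1000).astype(np.float32));print(st[i],np.nanmean(W[l==i],0),r)
for nme,(a,b,cc,d) in dict(mug=(140,185,395,440),turq=(200,255,340,390),calc=(208,242,275,325)).items():
  s=np.zeros(x.shape,bool);s[a:b,cc:d]=1;s&=z>.009
  print(nme,np.nanpercentile(W[s],[2,50,98],axis=0))
for v in(138,145,150,158,165,172,180,184):
  print(v,[(u,*np.round(W[v,u]*1000).astype(int)) for u in range(334,382,3)])
E
```

```text
[277 127  13  40 354] [0.64758673 0.0730563  0.17653065] ((648.1529541015625, 72.71717834472656), (23.680330276489258, 105.64348602294922), 86.05036926269531)
[289 128  12  40 347] [0.64490401 0.04252248 0.17640787] ((645.8479614257812, 42.79658508300781), (23.898983001708984, 105.01433563232422), 85.98339080810547)
[300 129  13  40 353] [0.64406277 0.01180312 0.17643346] ((643.8921508789062, 12.106827735900879), (23.59389877319336, 105.6051254272461), 85.9976577758789)
[310 144  13  40 354] [ 0.60492873 -0.0159922   0.17625162] ((605.1179809570312, -16.068355560302734), (23.64365577697754, 105.63127899169922), 85.53546905517578)
[322 145  13  40 363] [ 0.60371252 -0.04643675  0.17653262] ((603.46044921875, -46.573848724365234), (24.081737518310547, 104.50959777832031), 86.62744140625)
mug [[ 0.59510001 -0.34775915  0.01001277]
 [ 0.63385313 -0.30930001  0.06419753]
 [ 0.67594278 -0.25718882  0.09734208]]
turq [[ 0.39465548 -0.18320842  0.02438056]
 [ 0.44189344 -0.14185294  0.16154995]
 [ 0.49032738 -0.10079706  0.1673737 ]]
calc [[ 0.40661275 -0.02319392  0.00925759]
 [ 0.44263812 
[... 6034 characters left out ...]
int64(-83), np.int64(11)), (343, np.int64(568), np.int64(-92), np.int64(15)), (346, np.int64(569), np.int64(-101), np.int64(16)), (349, np.int64(568), np.int64(-110), np.int64(25)), (352, np.int64(569), np.int64(-119), np.int64(15)), (355, np.int64(569), np.int64(-128), np.int64(18)), (358, np.int64(569), np.int64(-137), np.int64(16)), (361, np.int64(570), np.int64(-146), np.int64(14)), (364, np.int64(570), np.int64(-155), np.int64(12)), (367, np.int64(570), np.int64(-164), np.int64(13)), (370, np.int64(571), np.int64(-173), np.int64(13)), (373, np.int64(570), np.int64(-182), np.int64(16)), (376, np.int64(572), np.int64(-193), np.int64(-2)), (379, np.int64(572), np.int64(-202), np.int64(1))]
```

View pics/t0c.png

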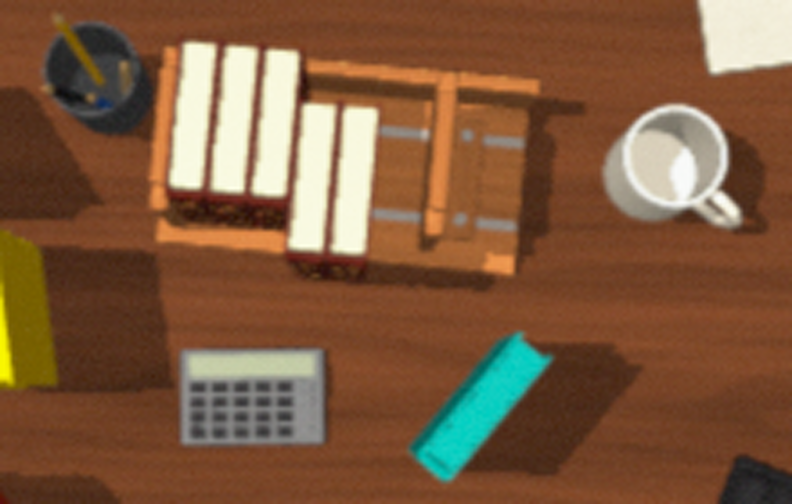

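The enlarged crop shows three books home at crop x 190–280. Two stick out about 36.5 mm, at crop (312,178) and (355,180). The sliding panel is at (440,155), roughly 0.03 m along its travel. Rack yaw is about -4°. The plan is to push both books together with tilted fingers, low on the spines.

```bash
cat >> h.py <<'E'
def go(pos,yaw=-4,ry=0,rx=0):
    """row (cm, rad) to world pos, tool down with yaw(deg), then turned ry / rx (deg) about tool axes"""
    s=ctrl.get_state();A=R.from_quat(s['tcp_rot'])
    B=R.from_euler('z',yaw,degrees=True)*R.from_euler('x',180,degrees=True)*R.from_euler('y',ry,degrees=True)*R.from_euler('x',rx,degrees=True)
    print('row',np.round(A.inv().apply(np.array(pos)-s['eef_pos'])*100,2),np.round((A.inv()*B).as_rotvec(),3),'t',round(s['time'],2),'p',np.round(s['eef_pos'],4),'F',np.round(s['contact_force'],1))
E
python3 - <<'E'
from h import *
go((.475,-.022,.28))
W=pts('t0') # spine front faces of all books: min x at heights
x,y,z=W[...,0],W[...,1],W[...,2]
for yc in(.073,.042,.012,-.016,-.046):
  m=(abs(y-yc+.002)<.010)&(x>.5)&(x<.72)&(z>.06)&(z<.172);print(yc,m.sum(),np.nanpercentile(x[m&(x<.62)],[2,25,50,75,98]))
E
```

```text
row [ 44.18 -49.9   -4.87] [-0.002  0.     0.402] t 0.1 p [ 0.2198 -0.6376  0.2301] F [-0.9 -0.2 -0.2]
0.073 40 [0.58475054 0.58516433 0.58570009 0.58596695 0.58765442]
0.042 44 [0.58259333 0.58304293 0.58341221 0.58369267 0.5854034 ]
0.012 35 [0.54438621 0.58095551 0.58123395 0.58156962 0.58260994]
-0.016 76 [0.54135024 0.54186182 0.54217788 0.54287681 0.60703006]
-0.046 65 [0.53977429 0.54025347 0.54064033 0.5409865  0.61231726]
```

```bash
r='x'; python3 -m crank '[[0,0,-5,0,0,0],[44.2,-49.9,-4.9,0,0,0.4],[44.2,-49.9,-4.9,0,0,0.4],[44.2,-49.9,-4.9,0,0,0.4],[44.2,-49.9,-4.9,0,0,0.4],[44.2,-49.9,-4.9,0,0,0.4],[44.2,-49.9,-4.9,0,0,0.4],[44.2,-49.9,-4.9,0,0,0.4],[44.2,-49.9,-4.9,0,0,0.4],[44.2,-49.9,-4.9,0,0,0.4]]' 0.19 30; python3 - <<'E'
from h import *
go((.475,-.022,.28))
E
```

```text
time: 1.1
eef_pos: [0.3924, -0.2204, 0.2803]
tcp_rot: [0.999, -0.034, 0.0, -0.0]
contact_force: [0.6, -0.4, -0.9]
opening: 0.192
finger_force: 0.0
row [  6.88 -20.36   0.03] [-0.    -0.     0.001] t 1.1 p [ 0.3924 -0.2204  0.2803] F [ 0.6 -0.4 -0.9]
```

```bash
python3 -m crank '[[6.9,-20.4,0,0,0.6,0],[6.9,-20.4,0,0,0.6,0],[6.9,-20.4,0,0,0.6,0],[6.9,-20.4,0,0,0.6,0],[6.9,-20.4,0,0,0.6,0],[6.9,-20.4,0,0,0.6,0],[6.9,-20.4,0,0,0.6,0]]'; python3 - <<'E'
from h import *
go((.500,-.0225,.068),ry=34.4)
E
```

```text
time: 1.8
eef_pos: [0.475, -0.0236, 0.2808]
tcp_rot: [0.955, -0.032, 0.295, 0.01]
contact_force: [-0.2, 0.0, 0.4]
opening: 0.187
finger_force: 0.0
row [-9.96 -0.29 18.96] [-0.001  0.     0.002] t 1.8 p [ 0.475  -0.0236  0.2808] F [-0.2  0.   0.4]
```

```bash
python3 -m crank '[[-10,-0.1,19,0,0,0],[-10,-0.1,19,0,0,0],[-10,-0.1,19,0,0,0],[-10,-0.1,19,0,0,0],[-10,-0.1,19,0,0,0],[-10,-0.1,19,0,0,0]]'; python3 - <<'E'
from h import *
shot('scene','s1');p=cv2.imread('pics/s1.png');cv2.imwrite('pics/s1c.png',cv2.resize(p[130:280,220:400],None,fx=3.5,fy=3.5,interpolation=cv2.INTER_CUBIC))
go((.5358,-.0265,.068),ry=34.4);go((.5757,-.0293,.068),ry=34.4)
E
```

```text
time: 2.4
eef_pos: [0.4978, -0.0253, 0.0635]
tcp_rot: [0.956, -0.034, 0.292, 0.009]
contact_force: [0.6, -0.7, 0.2]
opening: 0.192
finger_force: 0.0
row [ 3.1  -0.18  1.89] [-0.     0.003 -0.001] t 2.45 p [ 0.4995 -0.0257  0.0662] F [ 0.7  0.3 -0.8]
row [ 6.41 -0.18  4.14] [-0.     0.003 -0.001] t 2.45 p [ 0.4995 -0.0257  0.0662] F [ 0.7  0.3 -0.8]
```

View pics/s1c.png

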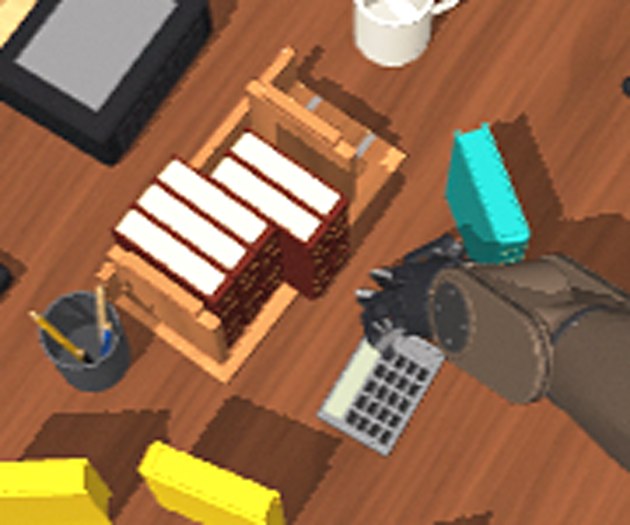

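The gripper, at crop (395,295), is in front of the two books, with the calculator and the turquoise book clear of it. Pushing gently.

```bash
python3 -m crank '[[1.2,0,0.8,0,0,0],[2.4,0,1.6,0,0,0],[2.8,0,1.85,0,0,0],[3.2,0,2.1,0,0,0],[3.6,0,2.4,0,0,0],[4,0,2.6,0,0,0],[4.35,0,2.9,0,0,0],[4.7,0,3.1,0,0,0],[5.05,0,3.4,0,0,0],[5.4,0,3.6,0,0,0]]'; python3 - <<'E'
from h import *
go((.575,-.0293,.068),ry=34.4)
E
```

```text
time: 3.45
eef_pos: [0.5646, -0.0286, 0.0678]
tcp_rot: [0.955, -0.033, 0.295, 0.01]
contact_force: [-3.6, -0.7, -0.0]
opening: 0.192
finger_force: 1.9
row [ 0.87 -0.    0.57] [-0.001  0.001  0.001] t 3.45 p [ 0.5646 -0.0286  0.0678] F [-3.6 -0.7 -0. ]
```

```bash
for i in 1; do python3 -m crank '[[0.2,0,0.13,0,0,0],[0.4,0,0.27,0,0,0],[0.6,0,0.4,0,0,0],[0.8,0,0.54,0,0,0],[0.8,0,0.54,0,0,0]]'; done; python3 -m crank '[[0.1,0,0.07,0,0,0],[0.17,0,0.11,0,0,0],[0.17,0,0.11,0,0,0]]'
```

```text
time: 3.95
eef_pos: [0.5724, -0.0288, 0.0668]
tcp_rot: [0.955, -0.032, 0.293, 0.009]
contact_force: [-13.9, -1.2, 5.7]
opening: 0.191
finger_force: 6.3
time: 4.25
eef_pos: [0.5726, -0.0285, 0.066]
tcp_rot: [0.956, -0.032, 0.292, 0.009]
contact_force: [-25.1, -2.2, 14.4]
opening: 0.195
finger_force: 12.4
```

Rail contact is felt at 25 N. Backing off to look.

```bash
python3 -m crank '[[-2,0,-1.3,0,0,0],[-5,0,-3.3,0,0,0],[-7,0,-14,0,0,0],[-7,0,-18,0,0,0],[-7,0,-18,0,0,0],[-7,0,-18,0,0,0],[-7,0,-18,0,0,0]]'; python3 - <<'E'
from h import *
shot('top','t1')
p=np.load('pics/t1.npz')['p']
cv2.imwrite('pics/t1c.png',cv2.resize(p[115:255,230:450],None,fx=3.6,fy=3.6,interpolation=cv2.INTER_CUBIC))
W=pts('t1');x,y,z=W[...,0],W[...,1],W[...,2]
m=(z>.165)&(z<.195)&(p.astype(int).min(-1)>150);m[:115]=0;m[205:]=0;m[:,:262]=0;m[:,390:]=0
n,l,st,c=cv2.connectedComponentsWithStats(m.astype(np.uint8))
for i in range(1,n):
  if st[i,4]>40:
    P=W[l==i];print(st[i],P.mean(0),cv2.minAreaRect((P[:,:2]*1000).astype(np.float32)))
for yc in(.073,.042,.012,-.016,-.048):
  m=(abs(y-yc+.002)<.010)&(x>.5)&(x<.62)&(z>.06)&(z<.172);print(yc,m.sum(),np.nanpercentile(x[m],[2,25,50,75,98]) if m.any() else 0)
go((.475,-.022,.28))
E
```

```text
time: 4.95
eef_pos: [0.4475, -0.0202, 0.1956]
tcp_rot: [0.957, -0.033, 0.289, 0.011]
contact_force: [0.7, 0.1, -0.1]
opening: 0.187
finger_force: 0.0
[277 127  13  40 353] [0.64768341 0.07310119 0.17636158] ((648.2918090820312, 73.06965637207031), (23.751562118530273, 105.48944091796875), 86.15410614013672)
[289 128  12  40 351] [0.64527513 0.04256021 0.17618843] ((646.2943725585938, 42.44990539550781), (23.605195999145508, 106.0941390991211), 85.47586059570312)
[300 129  13  40 350] [0.64421368 0.01187065 0.17644997] ((644.2763671875, 11.855220794677734), (23.339521408081055, 105.40775299072266), 85.56949615478516)
[312 130  12  40 358] [ 0.6427172  -0.01800469  0.17632052] ((642.6144409179688, -18.23747444152832), (23.806123733520508, 105.43492889404297), 86.5163803100586)
[323 131  13  40 365] [ 0.64008446 -0.04845838  0.17653522] ((640.2145385742188, -48.650611877441406), (24.05057144165039, 105.3077163696289), 85.47309112548828)
0.073 36 [0.58470143 0.5852672  0.58545014 0.58595798 0.58783483]
0.042 38 [0.5827552  0.58315927 0.58352375 0.58381715 0.61465021]
0.012 39 [0.58037063 0.58105091 0.58136209 0.58175535 0.6032121 ]
-0.016 35 [0.57951335 0.57983666 0.58021495 0.58046845 0.58780343]
-0.048 31 [0.57708684 0.57742698 0.57774577 0.57812361 0.57850394]
row [ 7.16  0.03 -5.71] [ 0.001 -0.581  0.001] t 5.0 p [ 0.4466 -0.0198  0.1929] F [-0.3  0.4 -0.7]
```

View pics/t1c.png

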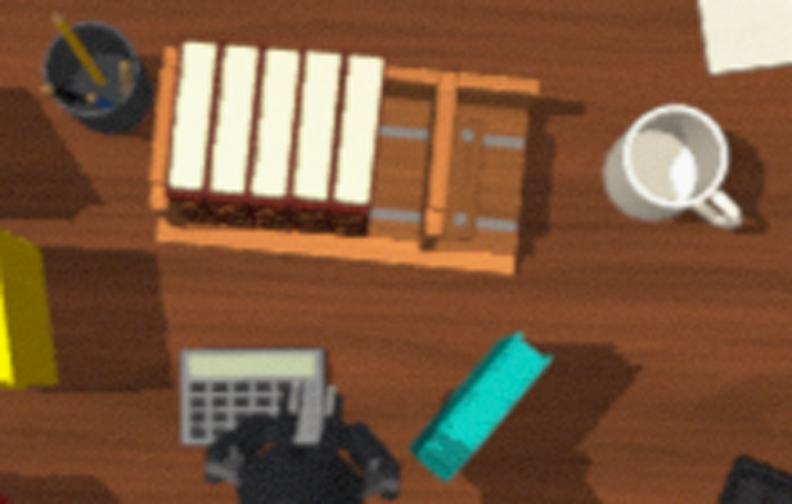

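All five books are in line: the spines follow the rack's slope to within 1 mm, and crop x 170–380 shows one even row. Next is the end panel at crop (440,155).

```bash
python3 -m crank '[[3,0,-4,0,-0.15,0],[7.2,0,-5.7,0,-0.58,0],[7.2,8,-5.7,0,-0.58,0],[7.2,8,-5.7,0,-0.58,0],[7.2,14,-5.7,0,-0.58,0],[7.2,14,-5.7,0,-0.58,0],[7.2,14,-5.7,0,-0.58,0]]' 0; python3 - <<'E'
from h import *
go((.618,-.185,.25),rx=20)
E
```

```text
time: 5.7
eef_pos: [0.4653, -0.1623, 0.2758]
tcp_rot: [0.999, -0.036, -0.003, -0.002]
contact_force: [0.0, 0.3, 0.3]
opening: -0.006
finger_force: 0.0
row [15.41  1.18  2.48] [ 0.346  0.006 -0.003] t 5.7 p [ 0.4653 -0.1623  0.2758] F [0.  0.3 0.3]
```

```bash
python3 -m crank '[[15.4,1.2,2.5,0.35,0,0],[15.4,1.2,2.5,0.35,0,0],[15.4,1.2,2.5,0.35,0,0],[15.4,1.2,2.5,0.35,0,0],[15.4,1.2,2.5,0.35,0,0],[15.4,1.2,2.5,0.35,0,0]]'; python3 - <<'E'
from h import *
go((.618,-.175,.112),rx=20)
W=pts('t1');m=(W[...,2]>.15)&(W[...,2]<.17);m[:,:340]=0;m[:,370:]=0;m[:120]=0;m[200:]=0
P=W[m];print(len(P),P.mean(0),P.min(0),P.max(0),cv2.minAreaRect((P[:,:2]*1000).astype(np.float32)))
E
```

```text
time: 6.3
eef_pos: [0.6179, -0.1821, 0.2544]
tcp_rot: [0.984, -0.033, 0.005, -0.174]
contact_force: [0.2, -0.1, 0.1]
opening: 0.004
finger_force: 0.0
row [-1.000e-02  4.210e+00  1.362e+01] [-0.001  0.003  0.002] t 6.3 p [ 0.6179 -0.1821  0.2544] F [ 0.2 -0.1  0.1]
172 [ 0.62883349 -0.11155386  0.15951384] [ 0.5865837  -0.11994365  0.1518276 ] [ 0.67339287 -0.10222065  0.1650708 ] ((630.0089111328125, -111.82976531982422), (13.878552436828613, 87.23564147949219), 86.0125732421875)
```

```bash
python3 -m crank '[[0,4.2,13.6,0,0,0],[0,4.2,13.6,0,0,0],[0,4.2,13.6,0,0,0],[0,4.2,13.6,0,0,0],[0,4.2,13.6,0,0,0]]'; python3 - <<'E'
from h import *
go((.621,-.135,.112),rx=20);go((.624,-.095,.112),rx=20)
E
```

```text
time: 6.8
eef_pos: [0.6185, -0.176, 0.1142]
tcp_rot: [0.984, -0.034, 0.006, -0.174]
contact_force: [-0.3, -0.2, 0.9]
opening: -0.001
finger_force: 0.0
row [-0.03 -3.79  1.62] [-0.     0.     0.002] t 6.8 p [ 0.6185 -0.176   0.1142] F [-0.3 -0.2  0.9]
row [-0.01 -7.56  2.99] [-0.     0.     0.002] t 6.8 p [ 0.6185 -0.176   0.1142] F [-0.3 -0.2  0.9]
```

```bash
python3 -m crank '[[0,-1.9,0.8,0,0,0],[0,-3.8,1.6,0,0,0],[0,-4.3,1.8,0,0,0],[0,-4.8,2,0,0,0],[0,-5.3,2.2,0,0,0],[0,-5.8,2.35,0,0,0],[0,-6.3,2.55,0,0,0],[0,-6.8,2.7,0,0,0],[0,-7.2,2.85,0,0,0],[0,-7.2,2.85,0,0,0]]'; python3 - <<'E'
from h import *
go((.624,-.095,.112),rx=20)
E
```

```text
time: 7.8
eef_pos: [0.6239, -0.0987, 0.1099]
tcp_rot: [0.984, -0.034, 0.005, -0.174]
contact_force: [0.5, -1.4, 0.9]
opening: 0.001
finger_force: 0.4
row [-0.01 -0.42 -0.07] [-0.001  0.002  0.001] t 7.8 p [ 0.6239 -0.0987  0.1099] F [ 0.5 -1.4  0.9]
```

```bash
for k in 1; do python3 -m crank '[[0,-0.2,0.07,0,0,0],[0,-0.4,0.14,0,0,0],[0,-0.6,0.2,0,0,0],[0,-0.6,0.2,0,0,0]]'; done; python3 -m crank '[[0,-0.1,0.03,0,0,0],[0,-0.2,0.07,0,0,0],[0,-0.2,0.07,0,0,0]]'
```

```text
time: 8.2
eef_pos: [0.6242, -0.0928, 0.11]
tcp_rot: [0.984, -0.034, 0.005, -0.174]
contact_force: [0.4, -2.4, -0.1]
opening: -0.003
finger_force: 0.5
time: 8.5
eef_pos: [0.6244, -0.0909, 0.11]
tcp_rot: [0.984, -0.034, 0.005, -0.174]
contact_force: [-0.0, -1.7, -0.6]
opening: -0.002
finger_force: 0.7
```

```bash
for k in 1 2 3 4; do python3 -m crank '[[0,-0.1,0.03,0,0,0],[0,-0.1,0.03,0,0,0]]' | grep -E 'pos|contact'; done
```

```text
eef_pos: [0.6244, -0.0899, 0.1101]
contact_force: [0.2, -1.8, -0.7]
eef_pos: [0.6246, -0.0889, 0.1102]
contact_force: [-0.2, -0.6, -1.0]
eef_pos: [0.6246, -0.0878, 0.1102]
contact_force: [0.1, -1.4, -0.7]
eef_pos: [0.6247, -0.0867, 0.1104]
contact_force: [-0.8, -1.7, -0.9]
```

```bash
for k in 1 2 3 4; do python3 -m crank '[[0,-0.1,0.03,0,0,0],[0,-0.1,0.03,0,0,0]]' | grep -E 'pos|contact'; done; python3 - <<'E'
from h import *
shot('top','t2')
p=np.load('pics/t2.npz')['p']
cv2.imwrite('pics/t2c.png',cv2.resize(p[115:255,230:450],None,fx=3.6,fy=3.6,interpolation=cv2.INTER_CUBIC))
E
```

```text
eef_pos: [0.6249, -0.0857, 0.1105]
contact_force: [-0.1, -1.9, -0.7]
eef_pos: [0.625, -0.0848, 0.1105]
contact_force: [-1.2, -2.3, -1.6]
eef_pos: [0.6251, -0.0838, 0.1106]
contact_force: [-0.5, -2.5, -1.2]
eef_pos: [0.6251, -0.0832, 0.1106]
contact_force: [-0.4, -4.7, -1.8]
```

View pics/t2c.png

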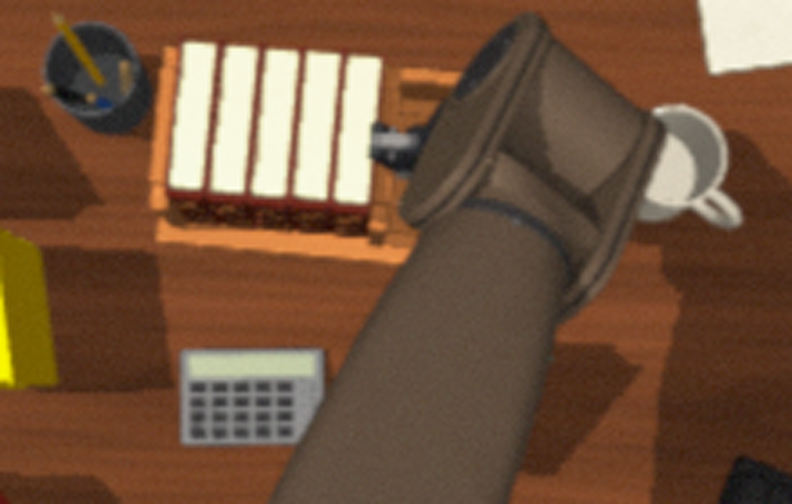

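The panel, at crop (385,215), is up against the end book and the force is starting to rise. Continuing in small steps until the row closes up.

```bash
for k in 1 2 3 ; do python3 -m crank '[[0,-0.05,0.02,0,0,0],[0,-0.05,0.02,0,0,0]]' | grep -E 'pos|contact'; done
```

```text
eef_pos: [0.6251, -0.0831, 0.1106]
contact_force: [-1.8, -5.9, -1.5]
eef_pos: [0.6251, -0.0828, 0.1106]
contact_force: [-1.4, -5.3, -1.3]
eef_pos: [0.6251, -0.0828, 0.1106]
contact_force: [-2.4, -7.3, -0.7]
```

```bash
for k in 1 2 3 4 5; do python3 -m crank '[[0,-0.05,0.02,0,0,0],[0,-0.05,0.02,0,0,0]]' | grep -E 'pos|contact'; done
```

```text
eef_pos: [0.6252, -0.0823, 0.1106]
contact_force: [-1.8, -8.1, -1.0]
eef_pos: [0.6252, -0.0823, 0.1106]
contact_force: [-1.5, -9.5, -1.1]
eef_pos: [0.6252, -0.0821, 0.1106]
contact_force: [-1.8, -10.0, -1.1]
eef_pos: [0.6252, -0.0818, 0.1106]
contact_force: [-3.4, -10.4, 0.2]
eef_pos: [0.6252, -0.0818, 0.1106]
contact_force: [-3.0, -11.2, -1.1]
```

```bash
for k in 1 2 3 4 5 6; do python3 -m crank '[[0,-0.05,0.02,0,0,0],[0,-0.05,0.02,0,0,0]]' | grep -E 'pos|contact'; done
```

```text
eef_pos: [0.6253, -0.0818, 0.1107]
contact_force: [-3.9, -13.3, -0.1]
eef_pos: [0.6253, -0.0817, 0.1107]
contact_force: [-4.1, -14.8, -0.8]
eef_pos: [0.6253, -0.0817, 0.1107]
contact_force: [-4.7, -15.5, -0.2]
eef_pos: [0.6253, -0.0817, 0.1107]
contact_force: [-5.3, -16.5, -0.1]
eef_pos: [0.6253, -0.0817, 0.1107]
contact_force: [-5.3, -18.6, -0.4]
eef_pos: [0.6253, -0.0817, 0.1107]
contact_force: [-5.8, -20.2, -0.1]
```

The position holds while the force climbs from 13 to 20 N, so the row is closed up. Retreating and checking.

```bash
python3 -m crank '[[0,0.5,-0.2,0,0,0],[0,2.5,-1,0,0,0],[0,4.5,-2,0,0,0],[0,2,-7,0,0,0],[0,0,-14,0,0,0],[0,0,-14,0,0,0],[0,0,-14,0,0,0]]'; python3 -m crank '[[-10,5,-3,0,0,0],[-10,5,-3,0,0,0],[-10,12,-3,0,0,0],[-10,12,-3,0,0,0],[-14,16,-3,0,0,0],[-14,18,-3,0,0,0],[-14,20,-3,0,0,0]]'; python3 - <<'E'
from h import *
shot('top','t3')
p=np.load('pics/t3.npz')['p']
cv2.imwrite('pics/t3c.png',cv2.resize(p[115:255,230:450],None,fx=3.6,fy=3.6,interpolation=cv2.INTER_CUBIC))
W=pts('t3');x,y,z=W[...,0],W[...,1],W[...,2]
m=(z>.165)&(z<.195)&(p.astype(int).min(-1)>150);m[:115]=0;m[205:]=0;m[:,:262]=0;m[:,390:]=0
n,l,st,c=cv2.connectedComponentsWithStats(m.astype(np.uint8))
for i in range(1,n):
  if st[i,4]>40:
    P=W[l==i];print(P.mean(0),P[:,2].std(),cv2.minAreaRect((P[:,:2]*1000).astype(np.float32)))
for yc in(.075,.044,.014,-.014,-.044):
  m=(abs(y-yc+.002)<.010)&(x>.5)&(x<.62)&(z>.06)&(z<.172);print(yc,np.nanpercentile(x[m],[2,25,50,75]) if m.any() else 0)
m=(z>.15)&(z<.167);m[:,:325]=0;m[:,370:]=0;m[:120]=0;m[200:]=0
P=W[m];print(len(P),P.mean(0),cv2.minAreaRect((P[:,:2]*1000).astype(np.float32)))
E
```

```text
time: 13.65
eef_pos: [0.6256, -0.123, 0.2498]
tcp_rot: [0.984, -0.033, 0.011, -0.173]
contact_force: [0.2, 0.5, 1.0]
opening: 0.002
finger_force: 0.0
time: 14.35
eef_pos: [0.4682, -0.311, 0.2004]
tcp_rot: [0.984, -0.035, 0.005, -0.176]
contact_force: [0.6, 0.3, 0.1]
opening: -0.005
finger_force: 0.0
[0.64722635 0.07361642 0.17641979] 0.002071230612697264 ((648.46875, 73.8309326171875), (23.6761474609375, 106.67383575439453), 86.25839233398438)
[0.64527448 0.04340293 0.17648917] 0.0020513736068114062 ((646.013671875, 43.28459930419922), (23.934846878051758, 105.497802734375), 85.27066802978516)
[0.64415001 0.0133173  0.1763605 ] 0.002015409801724174 ((644.001953125, 13.434263229370117), (23.016952514648438, 104.9013900756836), 85.9280776977539)
[ 0.64299844 -0.01652974  0.1765624 ] 0.0020958014707896217 ((642.6629638671875, -16.679141998291016), (23.856700897216797, 105.29977416992188), 86.7013931274414)
[ 0.63964164 -0.04625349  0.17669856] 0.0020408851992595248 ((640.1864624023438, -46.182640075683594), (24.37372398376465, 105.65811157226562), 86.29878234863281)
0.075 [0.58466108 0.58524374 0.58557793 0.58591854]
0.044 [0.58276742 0.58315049 0.58350125 0.58393717]
0.014 [0.58069588 0.58115493 0.58144618 0.58189854]
-0.014 [0.57948549 0.57991471 0.5802882  0.58065339]
-0.044 [0.576922   0.57759858 0.57785182 0.57818725]
182 [ 0.63005428 -0.06782546  0.15945495] ((629.2828369140625, -66.15630340576172), (28.577638626098633, 113.06902313232422), 76.3708267211914)
```

View pics/t3c.png

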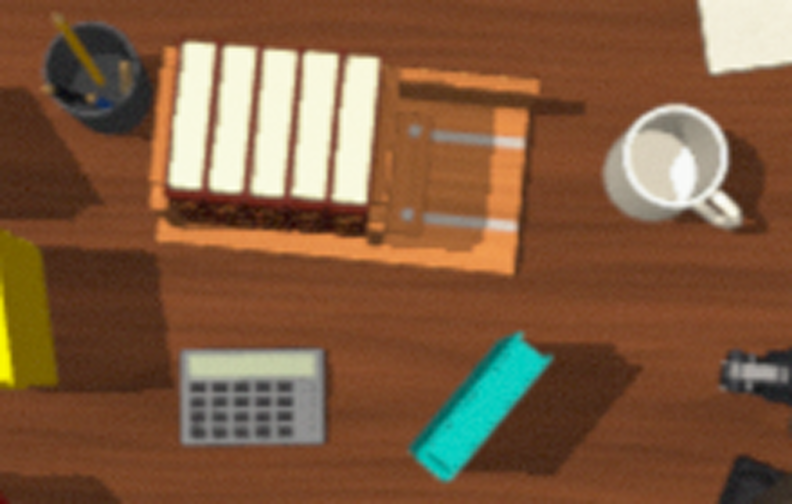

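The closed row measures 30.0 mm per book, upright and aligned, with the panel against the end book at crop (385,155). The bystanders in view are unmoved. Handing in.

```bash
python3 -c "
from plant import ctrl
print(ctrl.sign_off())"
```

```text
the job is handed in; nothing more can be done
None
```

I handed the job in at about 14 s: the two books that stuck out are back against the rail, in line with the other three to within about 1 mm, and the end panel rests against the closed-up row.

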